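Tap home the glaze jar stoppers, light to dark

TASK

Close up three of the glaze jars by pressing their rubber-capped stoppers gently down with a fingertip until each is fully home: first the white jar, then the honey-coloured one, then the dark blue one (light to dark, so that no colour is carried back), taking the finger off each before going on. Do not touch the green jar, which is still in use; do not lift, tip or shift any jar or pull a stopper up, leave the cup and bowl alone, and finish clear of everything.

Things in the scene. Friction and masses are not known exactly. Their poses are not given: they have to be found in the camera images.
- white_jar: the creamy white glaze jar: a loose round stoneware jar with a buff clay foot, 75 mm high to its rim, 64 mm in diameter, about 0.45 kg, standing upright on the ware board. Origin at the centre of its underside, z up. A cork stopper with a brick-red rubber cap stands in its mouth
- white_top (a point): centre of the flat top of the creamy white jar's stopper; the stopper's head is a disc 14 mm thick: a cork flange 36 mm in diameter and 4 mm thick under a brick-red soft rubber cap 34 mm in diameter and 10 mm thick. The cap gives by about 1 mm for every 2 N (8 mm at most) and springs back. Uncompressed, the top is 26 mm above the jar's rim minus the value of joint white_stopper: 14 mm above the rim when fully home
- white_stopper (a joint): how far the creamy white jar's stopper has been pushed in, m: between 0 and 0.003 at the start, 0.012 when its flange sits on the rim (fully home, a hard stop). The cork slides straight down at about 3 to 4 N (the cap is then squeezed by about 2 mm) and stays where it is left
- honey_jar: the honey-coloured (yellow-orange) glaze jar: a loose round stoneware jar with a buff clay foot, 95 mm high to its rim, 64 mm in diameter, about 0.45 kg, standing upright on the ware board. Origin at the centre of its underside, z up. A cork stopper with a brick-red rubber cap stands in its mouth
- honey_top (a point): centre of the flat top of the honey-coloured (yellow-orange) jar's stopper; the stopper's head is a disc 14 mm thick: a cork flange 36 mm in diameter and 4 mm thick under a brick-red soft rubber cap 34 mm in diameter and 10 mm thick. The cap gives by about 1 mm for every 2 N (8 mm at most) and springs back. Uncompressed, the top is 26 mm above the jar's rim minus the value of joint honey_stopper: 14 mm above the rim when fully home
- honey_stopper (a joint): how far the honey-coloured (yellow-orange) jar's stopper has been pushed in, m: between 0 and 0.003 at the start, 0.012 when its flange sits on the rim (fully home, a hard stop). The cork slides straight down at about 3 to 4 N (the cap is then squeezed by about 2 mm) and stays where it is left
- blue_jar: the dark blue glaze jar: a loose round stoneware jar with a buff clay foot, 85 mm high to its rim, 64 mm in diameter, about 0.45 kg, standing upright on the ware board. Origin at the centre of its underside, z up. A cork stopper with a brick-red rubber cap stands in its mouth
- blue_top (a point): centre of the flat top of the dark blue jar's stopper; the stopper's head is a disc 14 mm thick: a cork flange 36 mm in diameter and 4 mm thick under a brick-red soft rubber cap 34 mm in diameter and 10 mm thick. The cap gives by about 1 mm for every 2 N (8 mm at most) and springs back. Uncompressed, the top is 26 mm above the jar's rim minus the value of joint blue_stopper: 14 mm above the rim when fully home
- blue_stopper (a joint): how far the dark blue jar's stopper has been pushed in, m: between 0 and 0.003 at the start, 0.012 when its flange sits on the rim (fully home, a hard stop). The cork slides straight down at about 3 to 4 N (the cap is then squeezed by about 2 mm) and stays where it is left
- green_jar: the dark green glaze jar: a loose round stoneware jar with a buff clay foot, 105 mm high to its rim, 64 mm in diameter, about 0.45 kg, standing upright on the ware board. Origin at the centre of its underside, z up. A cork stopper with a brick-red rubber cap stands in its mouth
- green_top (a point): centre of the flat top of the dark green jar's stopper; the stopper's head is a disc 14 mm thick: a cork flange 36 mm in diameter and 4 mm thick under a brick-red soft rubber cap 34 mm in diameter and 10 mm thick. The cap gives by about 1 mm for every 2 N (8 mm at most) and springs back. Uncompressed, the top is 26 mm above the jar's rim minus the value of joint green_stopper: 14 mm above the rim when fully home
- green_stopper (a joint): how far the dark green jar's stopper has been pushed in, m: between 0 and 0.003 at the start, 0.012 when its flange sits on the rim (fully home, a hard stop). The cork slides straight down at about 3 to 4 N (the cap is then squeezed by about 2 mm) and stays where it is left
- board: wooden ware board lying fixed on the table, 230 x 300 mm and 18 mm thick, on which the four jars stand. Origin at the centre of its underside, x along the short side
- cup: loose grey-beige clay cup, 76 mm across the rim and 85 mm high, standing on the table to the robot's left of the board; origin at the centre of its underside. Not part of the work
- bowl: loose pinkish clay bowl, 110 mm across the rim and 50 mm high, standing on the table to the robot's right of the board; origin at the centre of its underside. Not part of the work

How it is judged:
By the outcome, as a careful person would: the job done as asked, in the order asked, and still so for the second after the job is handed in, with the robot touching nothing.
It also fails if it takes over 58 s, if anything falls off the work surface, if the arm or the gripper's body presses on something with over 40 N, if the wrist force passes 120 N, or if a joint passes its speed limit or range.

ROBOT

A 7-joint arm with a two-finger parallel gripper is mounted at the origin on the work surface. World frame = base frame: x ahead of the robot, y to its left, z up, the work surface at z = 0. Lengths are in m, angles in rad, forces in N, time in s.
With the tool pointing down it reaches from about 0.4 to 0.875 m from the base axis. Payload 19.3 kg.
Tool frame: the origin (TCP) lies midway between the tips of the shut fingers; the grasp point (between the pads) lies 19 mm behind it; z points along the fingers, y is the line along which they close (so a half turn about z gives the same grasp; the last joint's range is limited). The gripper opens to 85 mm and grips with 20 to 120 N. Pads are 22 mm wide; open, the fingers measure 114 mm over their backs; the gripper's body (76 mm by 85 mm) begins 54 mm behind the grasp point. The pads swing forward as they close: fully open they stand 13 mm farther back than shut.
Start: joints at [1.215, 0.521, -0.036, 1.599, 0.021, 1.021, -0.113], TCP at [0.176, -0.6, 0.231] pointing down, gripper open.
Joint ranges: [-2.91, 2.91], [-0.3, 2.13], [-1.5, 1.42], [0.17, 2.43], [-1.26, 4.41], [0.16, 1.93], [-2.52, 2.52]. Speed limits (rad/s): [1.89, 1.89, 2.39, 2.39, 3.01, 3.01, 3.01].

INTERFACE

Orientations are given as [roll, pitch, yaw] about the fixed x, y, z axes, in that order (R = Rz(yaw) Ry(pitch) Rx(roll)).
In Python, from workcell import bot gives the robot as it stands.
- The arm moves only by the tool move_arm, never from a script. Its argument "moves" is a list that holds one entry, the list of rows, each a list of 7 numbers: the opening, from 0 (shut) to 1 (fully open), then the shift along the tool's x, y, z in units of 1000 mm (1.0 is 1000 mm), then the turn, a rotation vector about the tool's x, y, z in units of 2 pi rad (1.0 is 2 pi rad). A call has 1 to 5 rows; each row is the pose to reach, as a shift and turn from the pose commanded when the call began, along the tool's axes at that moment, turning the shorter way round; what a row does not reach only later rows make up. A row lasts 1/10 s, in which the tool goes at most 50 mm and 8.59 degrees, less where a joint would pass 70% of its speed; a pose out of reach is approached as far as the arm can. A call with a number of a shift or a turn outside -1 to 1 is refused whole. A call with a gripper value outside its range is refused whole. The fingers move at their own pace and stop on an object; "force" is the grip in N (left out, the last holds). Time passes only in rows, so rows that repeat a pose let the fingers close. It gives the time, the measured TCP pose, the force, the opening and the grip force at its end, in the units of the state.
- bot.observe(): the state, without advancing time (a new reading comes with each control period).
- bot.grab_frame(name): name is "scene" or "top" or "wrist"; returns the picture (384x512x3 uint8, red, green, blue); there is no depth.
- bot.camera_params(name): a dict with "vertical_fov" (degrees; the focal length in pixels is half the picture's height over the tangent of half this angle, whatever the lens; pixels are square), "cx", "cy" (the principal point, pixels), "R" (3x3) and "t" (3): a world point X has camera coordinates R X + t. Camera axes: x right, y down, z forward; pixel columns grow to the right and rows downward; lengths in m; the calibration is good to about 2 mm. A picture is of the moment at which its call begins: read the wrist's pose just before it. camera_params takes no time and is no camera call; for the wrist camera it gives the pose at the moment of the call.
- bot.job_done(): hands the job in; it is judged then, once.
The state is a dict: "clock": time; "qpos": joint angles; "qd": joint speeds; "joint_efforts": joint torques, N m; "position": TCP position; "tool_rot": TCP orientation; "force": force on the tool from outside, world axes, zero at the start; "moment": the same for the moment, N m; "grip_width": finger opening in m; "finger_force": force on a finger pad.
Only numpy, scipy, OpenCV 4.12 (cv2) and the standard library are available. Lean on these libraries where they do the work, as an engineer would, in place of code of your own. Each camera call takes 0.05 s, during which the arm holds its last target. There are 200 camera calls.

## Working session

There is one attempt and no reset: what is moved stays moved. The work goes in short steps, Python scripts to look and compute and a tool call to move; the robot and the scene stay as the last step left them, time stands still between calls to the robot, and variables do not carry over. Pictures are saved under pics/ and viewed, at most 10 in all, crops included, and the job is handed in when it is done.

Besides the shell and the picture viewer there is one more tool, called after "Emit:" by a JSON object that holds its "method" and its "body", one argument or row to a line. move_arm: Moves the arm, as the interface text tells. Shifts and turns lie within -1 to 1; 1 stands for 1000 mm of shift or 2 pi rad of turn. Its arguments: {"type":"object","properties":{"moves":{"type":"array"},"force":{"type":"number"}},"required":["moves"]}

```bash
mkdir -p pics; python3 - <<'E'
from workcell import bot
import cv2,numpy as np
s=bot.observe(); print(s)
a=[]
for n in("scene","top"):
    f=bot.grab_frame(n); cv2.imwrite(f"pics/{n}0.png",f[:,:,::-1]); p=bot.camera_params(n); print(n,p)
E
```

```text
{'clock': 0.0, 'qpos': array([ 1.21478262,  0.52199992, -0.03630919,  1.60001206,  0.02123152,
        1.0210837 , -0.11278335]), 'qd': array([-0.00191921, -0.00081101, -0.00032368,  0.00161744,  0.00051876,
        0.00094373, -0.00202025]), 'joint_efforts': array([ 1.05570114e-03, -9.27108765e+01,  1.97998323e+00, -3.69931090e+01,
        1.78549852e-02,  8.15085339e-03,  5.45572402e-05]), 'position': array([ 0.17606294, -0.59933977,  0.23073327]), 'tool_rot': array([-3.14048111e+00,  1.15328254e-04,  2.85821214e-01]), 'force': array([-0.50458614,  0.42070108,  0.11849398]), 'moment': array([-0.00842313,  0.02327801, -0.04719325]), 'finger_force': 0.0, 'grip_width': 0.08581735150626162}
scene {'vertical_fov': 53.11338489169292, 'cx': 256.38905036429975, 'cy': 192.24016417895453, 'R': array([[-0.65896061,  0.75216151, -0.00489731],
       [ 0.63681183,  0.55441533, -0.53581185],
       [-0.4003019 , -0.35619757, -0.84432321]]), 't': array([ 0.38690397, -0.29791742,  1.35612086])}
top {'vertical_fov': 47.58933217743009, 'cx': 255.94474777872387, 'cy': 199.97854910127958, 'R': array([[ 0.03007532, -0.99954384,  0.00275612],
       [-0.97739054, -0.02998588, -0.20930498],
       [ 0.20929215,  0.00360111, -0.97784653]]), 't': array([-0.04663894,  0.57316356,  1.12188748])}
```

View pics/scene0.png

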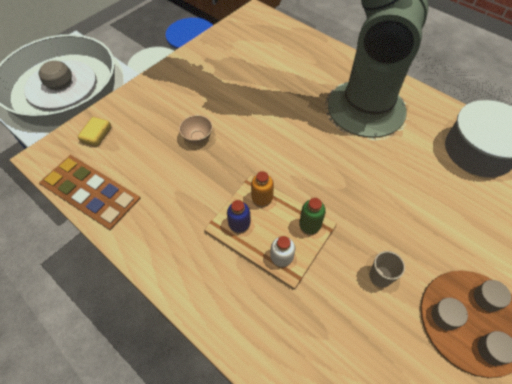

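View pics/top0.png

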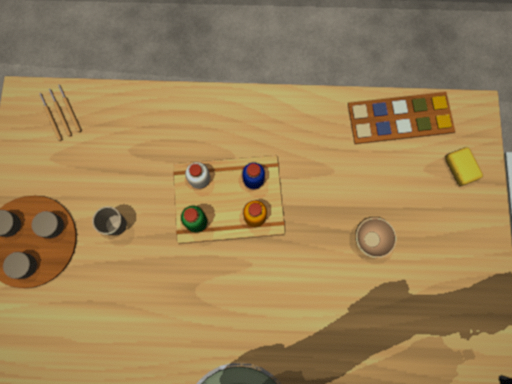

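Scene view: the caps are at about white (284,243), honey (262,177), blue (238,206) and green (314,203). Top view: white (196,171), blue (254,170), honey (255,210), green (191,214). Next I'll mask the red caps and triangulate.

```bash
cat > h.py <<'E'
import cv2,numpy as np
def red(f):
    h=cv2.cvtColor(f,cv2.COLOR_RGB2HSV)
    m=(((h[...,0]<7)|(h[...,0]>172))&(h[...,1]>140)&(h[...,2]>90)).astype('uint8')*255
    return cv2.morphologyEx(m,cv2.MORPH_OPEN,np.ones((3,3),np.uint8))
def blobs(f,lo=30):
    n,l,st,c=cv2.connectedComponentsWithStats(red(f))
    return [(c[i],st[i]) for i in range(1,n) if st[i][4]>lo]
def ray(p,uv):
    fl=192/np.tan(np.radians(p["vertical_fov"]/2))
    d=p["R"].T@np.array([(uv[0]-p["cx"])/fl,(uv[1]-p["cy"])/fl,1.]); return -p["R"].T@p["t"],d/np.linalg.norm(d)
def tri(a,b):
    (o,d),(q,e)=a,b
    s=np.linalg.lstsq(np.c_[d,-e],q-o,rcond=None)[0]
    x,y=o+s[0]*d,q+s[1]*e; return (x+y)/2,np.linalg.norm(x-y)
E
python3 - <<'E'
from h import *
from workcell import bot
G={'white':((284,243),(196,171)),'honey':((262,177),(255,210)),'blue':((238,206),(254,170)),'green':((314,203),(191,214))}
B={n:blobs(cv2.imread(f"pics/{n}0.png")[:,:,::-1]) for n in("scene","top")}
P={n:bot.camera_params(n) for n in B}
for k,g in G.items():
    r=[]
    for n,u in zip(B,g):
        c,st=min(B[n],key=lambda b:np.hypot(*(b[0]-u))); print(k,n,c.round(1),st); r.append(ray(P[n],c))
    print(k,tri(*r))
E
```

```text
white scene [283.2 242.1] [278 238  11   9  85]
white top [194.9 169.4] [190 165  11  10  95]
white (array([0.64007859, 0.13464921, 0.11243408]), np.float64(0.0018592762235975688))
honey scene [262.  176.4] [258 173   9   7  51]
honey top [254.8 209.1] [250 204  11  11 103]
honey (array([ 0.53462949, -0.02645415,  0.13263397]), np.float64(0.0021849781611373914))
blue scene [237.5 205.2] [232 201  12   9  77]
blue top [253.2 169.3] [248 164  12  11 106]
blue (array([ 0.64143989, -0.01875346,  0.12445102]), np.float64(0.0028397807956721285))
green scene [315.2 203.6] [311 200   9   8  65]
green top [190.5 214.5] [185 209  12  12 111]
green (array([0.51422003, 0.13484881, 0.14078341]), np.float64(0.00336017430018492))
```

The triangulated heights agree with the text. I'll head for the board centre with the fingers closing.

Emit:
{"method": "move_arm", "body": {
  "moves": [
    [[0,0.593,-0.514,-0.07,0,0,0],[0,0.593,-0.514,-0.07,0,0,0],[0,0.593,-0.514,-0.07,0,0,0],[0,0.593,-0.514,-0.07,0,0,0],[0,0.593,-0.514,-0.07,0,0,0]]
  ]
}}

```text
clock: 0.6
position: [0.3113, -0.3882, 0.2536]
tool_rot: [-3.141, 0.0, 0.286]
force: [1.0, -1.6, -0.3]
grip_width: 0.0121
finger_force: 0.0
```

```bash
cat >> h.py <<'E'
from scipy.spatial.transform import Rotation as Ro
def shift(s,target):
    R=Ro.from_euler('xyz',s["tool_rot"]).as_matrix(); return (R.T@(np.array(target)-s["position"])).round(4)
E
cat > go.py <<'E'
import sys; from h import *; from workcell import bot
s=bot.observe(); print(round(s["clock"],2),s["position"].round(4),s["tool_rot"].round(4),s["force"].round(1),s["grip_width"].round(3),shift(s,[float(v) for v in sys.argv[1:4]]))
E
python3 go.py .6 .06 .3
```

```text
Traceback (most recent call last):
  File "go.py", line 2, in <module>
    s=bot.observe(); print(round(s["clock"],2),s["position"].round(4),s["tool_rot"].round(4),s["force"].round(1),s["grip_width"].round(3),shift(s,[float(v) for v in sys.argv[1:4]]))
                                                                                                                 ^^^^^^^^^^^^^^^^^^^^^
AttributeError: 'float' object has no attribute 'round'
```

Emit:
{"method": "move_arm", "body": {
  "moves": [
    [[0,0.4,-0.348,-0.046,0,0,0],[0,0.4,-0.348,-0.046,0,0,0],[0,0.4,-0.348,-0.046,0,0,0],[0,0.4,-0.348,-0.046,0,0,0],[0,0.4,-0.348,-0.046,0,0,0]]
  ]
}}

```text
clock: 1.1
position: [0.4455, -0.1784, 0.2753]
tool_rot: [3.141, 0.0, 0.286]
force: [1.0, -1.1, -0.3]
grip_width: 0.0005
finger_force: 0.0
```

```bash
sed -i 's/s\["grip_width"\].round(3)/round(s["grip_width"],3)/' go.py; python3 go.py .6 .06 .3
```

```text
1.1 [ 0.4455 -0.1784  0.2753] [3.1414 0.     0.2856] [ 1.  -1.1 -0.3] 0.0 [ 0.2154 -0.1853 -0.0247]
```

Emit:
{"method": "move_arm", "body": {
  "moves": [
    [[0,0.215,-0.185,-0.025,0,0,0],[0,0.215,-0.185,-0.025,0,0,0],[0,0.215,-0.185,-0.025,0,0,0],[0,0.215,-0.185,-0.025,0,0,0],[0,0.215,-0.185,-0.025,0,0,0]]
  ]
}}

```text
clock: 1.6
position: [0.581, 0.0305, 0.2971]
tool_rot: [3.142, 0.0, 0.286]
force: [-0.1, -0.4, -0.3]
grip_width: -0.0006
finger_force: 0.0
```

Emit:
{"method": "move_arm", "body": {
  "moves": [
    [[0,0.03,-0.026,-0.004,0,0,0],[0,0.03,-0.026,-0.004,0,0,0],[0,0.03,-0.026,-0.004,0,0,0],[0,0.03,-0.026,-0.004,0,0,0]]
  ]
}}

```text
clock: 2.0
position: [0.6014, 0.0611, 0.3008]
tool_rot: [3.141, 0.001, 0.285]
force: [-0.4, -0.3, -0.5]
grip_width: -0.0
finger_force: 0.0
```

```bash
python3 go.py .64 .135 .2; python3 - <<'E'
from h import *; from workcell import bot
import pickle
p=bot.camera_params("wrist"); f=bot.grab_frame("wrist"); cv2.imwrite("pics/w1.png",f[:,:,::-1]); pickle.dump(p,open("w1.pkl","wb"))
print(-p["R"].T@p["t"]); [print(c,st) for c,st in blobs(f,100)]
E
```

```text
2.0 [0.6014 0.0611 0.3008] [3.1412e+00 8.0000e-04 2.8480e-01] [-0.4 -0.3 -0.5] -0.0 [ 0.0579 -0.0601  0.1007]
[0.67245482 0.0813632  0.44287805]
[195.26231527 115.99876847] [180 100  31  33 812]
[342.20953576 159.79046424] [326 144  33  32 797]
[161.32062147 239.67655367] [146 226  32  28 708]
[315.76911076 257.93915757] [301 245  30  27 641]
```

View pics/w1.png

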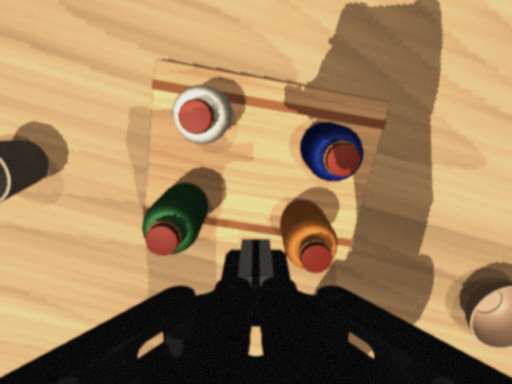

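The wrist view shows all four caps: white (195,116), blue (342,160), green (161,240) and honey (316,258). I'll triangulate these against the fixed views, and the cast rays onto the expected top planes serve as a check.

```bash
python3 - <<'E'
from h import *; from workcell import bot; import pickle
w=pickle.load(open("w1.pkl","rb"))
D=dict(white=((195.3,116),(194.9,169.4),.117,(283.2,242.1)),honey=((315.8,257.9),(254.8,209.1),.137,(262,176.4)),blue=((342.2,159.8),(253.2,169.3),.127,(237.5,205.2)))
for k,(a,b,z,c) in D.items():
    o,d=ray(w,a); print(k,tri((o,d),ray(bot.camera_params("top"),b)),tri((o,d),ray(bot.camera_params("scene"),c)),o+d*(z-o[2])/d[2])
E
```

```text
white (array([0.63977723, 0.13330821, 0.11540145]), np.float64(5.2239411450010976e-05)) (array([0.63884482, 0.13451007, 0.10968661]), np.float64(0.000888373914631142)) [0.63993684 0.13308095 0.117     ]
honey (array([ 0.53456564, -0.0268369 ,  0.134518  ]), np.float64(0.001058828182911649)) (array([ 0.5270822 , -0.03168405,  0.11882008]), np.float64(0.000533400586722369)) [ 0.53544244 -0.02549241  0.137     ]
blue (array([ 0.6410093 , -0.01917415,  0.12627462]), np.float64(0.001833076630151559)) (array([ 0.639773  , -0.01942809,  0.12142394]), np.float64(0.001091212802161319)) [ 0.64051781 -0.0182045   0.127     ]
```

Emit:
{"method": "move_arm", "body": {
  "moves": [
    [[0,0.057,-0.058,0.03,0,0,0],[0,0.057,-0.058,0.06,0,0,0],[0,0.057,-0.058,0.1,0,0,0],[0,0.057,-0.058,0.14,0,0,0],[0,0.057,-0.058,0.165,0,0,0]]
  ]
}}

```text
clock: 2.55
position: [0.6388, 0.1325, 0.1332]
tool_rot: [3.141, 0.003, 0.285]
force: [0.8, -0.7, 0.4]
grip_width: 0.0001
finger_force: 0.0
```

Emit:
{"method": "move_arm", "body": {
  "moves": [
    [[0,0,0,0,0,0,0],[0,0,0,0,0,0,0],[0,0,0,0,0,0,0]]
  ]
}}

```text
clock: 2.85
position: [0.641, 0.1336, 0.1381]
tool_rot: [3.141, -0.003, 0.285]
force: [-0.3, -0.3, 0.5]
grip_width: 0.0001
finger_force: 0.0
```

```bash
python3 go.py .64 .133 .107; python3 - <<'E'
from h import *; from workcell import bot
f=bot.grab_frame("wrist"); cv2.imwrite("pics/w2.png",f[:,:,::-1])
E
```

```text
2.85 [0.641  0.1336 0.1381] [ 3.1414e+00 -2.6000e-03  2.8500e-01] [-0.3 -0.3  0.5] 0.0 [-0.0012  0.0003  0.0311]
```

View pics/w2.png

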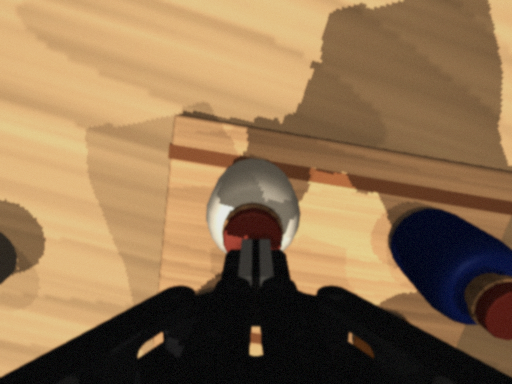

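The fingertips (257,240) are over the white cap (252,230). I'll descend in small steps.

Emit:
{"method": "move_arm", "body": {
  "moves": [
    [[0,0,0,0.006,0,0,0],[0,0,0,0.012,0,0,0],[0,0,0,0.016,0,0,0],[0,0,0,0.018,0,0,0],[0,0,0,0.02,0,0,0]]
  ]
}}

```text
clock: 3.4
position: [0.6399, 0.1339, 0.1158]
tool_rot: [-3.142, 0.0, 0.286]
force: [-1.2, -1.2, 2.2]
grip_width: 0.0002
finger_force: 1.1
```

Emit:
{"method": "move_arm", "body": {
  "moves": [
    [[0,0,0,0.001,0,0,0],[0,0,0,0.002,0,0,0],[0,0,0,0.003,0,0,0],[0,0,0,0.004,0,0,0],[0,0,0,0.004,0,0,0]]
  ]
}}

```text
clock: 3.9
position: [0.64, 0.1339, 0.112]
tool_rot: [-3.142, 0.0, 0.286]
force: [-1.0, -0.5, 2.3]
grip_width: 0.0001
finger_force: 1.2
```

Emit:
{"method": "move_arm", "body": {
  "moves": [
    [[0,0,0,0.001,0,0,0],[0,0,0,0.002,0,0,0],[0,0,0,0.003,0,0,0],[0,0,0,0.003,0,0,0],[0,0,0,0.003,0,0,0]]
  ]
}}

```text
clock: 4.4
position: [0.6401, 0.1339, 0.109]
tool_rot: [-3.142, 0.0, 0.286]
force: [-1.9, -0.8, 1.8]
grip_width: -0.0003
finger_force: 1.1
```

Emit:
{"method": "move_arm", "body": {
  "moves": [
    [[0,0,0,0.001,0,0,0],[0,0,0,0.002,0,0,0],[0,0,0,0.003,0,0,0],[0,0,0,0.003,0,0,0],[0,0,0,0.003,0,0,0]]
  ]
}}

```text
clock: 4.9
position: [0.6401, 0.1339, 0.106]
tool_rot: [-3.142, 0.0, 0.286]
force: [-1.0, -0.6, 2.1]
grip_width: 0.0002
finger_force: 1.1
```

Emit:
{"method": "move_arm", "body": {
  "moves": [
    [[0,0,0,0.001,0,0,0],[0,0,0,0.002,0,0,0],[0,0,0,0.002,0,0,0],[0,0,0,0.002,0,0,0]]
  ]
}}

```text
clock: 5.3
position: [0.6401, 0.1339, 0.1042]
tool_rot: [3.142, -0.0, 0.286]
force: [-2.4, -0.2, 5.4]
grip_width: 0.0001
finger_force: 2.8
```

Emit:
{"method": "move_arm", "body": {
  "moves": [
    [[0,0,0,0.001,0,0,0],[0,0,0,0.001,0,0,0],[0,0,0,0.001,0,0,0]]
  ]
}}

```text
clock: 5.6
position: [0.6402, 0.1339, 0.1033]
tool_rot: [3.142, -0.0, 0.286]
force: [-2.0, 1.0, 8.0]
grip_width: 0.0002
finger_force: 3.7
```

Emit:
{"method": "move_arm", "body": {
  "moves": [
    [[0,0,0,0.0007,0,0,0],[0,0,0,0.0007,0,0,0],[0,0,0,0.0007,0,0,0]]
  ]
}}

```text
clock: 5.9
position: [0.6402, 0.1339, 0.1027]
tool_rot: [3.142, -0.0, 0.286]
force: [-3.0, -0.8, 7.5]
grip_width: 0.0003
finger_force: 4.2
```

The finger force rises about 2 N/mm and the top is back at about 0.107, so the white stopper is home. I'll lift off and cross to honey.

Emit:
{"method": "move_arm", "body": {
  "moves": [
    [[0,0,0,-0.02,0,0,0],[0,0,0,-0.06,0,0,0],[0,0,0,-0.1,0,0,0],[0,-0.036,0.031,-0.1,0,0,0],[0,-0.07,0.06,-0.1,0,0,0]]
  ]
}}

```text
clock: 6.4
position: [0.5895, 0.0562, 0.2031]
tool_rot: [3.141, -0.002, 0.287]
force: [1.5, -1.5, -0.4]
grip_width: 0.0003
finger_force: 0.0
```

```bash
python3 go.py .535 -.026 .152
```

```text
6.4 [0.5895 0.0562 0.2031] [ 3.1413e+00 -1.9000e-03  2.8710e-01] [ 1.5 -1.5 -0.4] 0.0 [-0.0757  0.0634  0.0509]
```

Emit:
{"method": "move_arm", "body": {
  "moves": [
    [[0,-0.038,0.032,0,0,0,0],[0,-0.076,0.064,0,0,0,0],[0,-0.076,0.064,0.03,0,0,0],[0,-0.076,0.064,0.045,0,0,0],[0,-0.076,0.064,0.045,0,0,0]]
  ]
}}

```text
clock: 6.9
position: [0.534, -0.0266, 0.1558]
tool_rot: [-3.141, 0.002, 0.285]
force: [0.9, 0.0, -0.2]
grip_width: -0.0003
finger_force: 0.0
```

```bash
python3 - <<'E'
from h import *; from workcell import bot
f=bot.grab_frame("wrist"); cv2.imwrite("pics/w3.png",f[:,:,::-1])
E
python3 go.py .535 -.026 .127
```

```text
6.95 [ 0.5347 -0.0262  0.157 ] [-3.1411e+00  1.1000e-03  2.8580e-01] [1.2 0.3 0.4] 0.0 [ 0.0004 -0.0001  0.03  ]
```

View pics/w3.png

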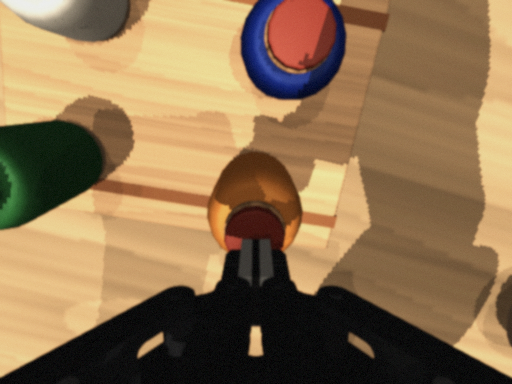

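The fingertip (257,240) is over the honey cap (253,228). Pressing it the same way.

Emit:
{"method": "move_arm", "body": {
  "moves": [
    [[0,0,0,0.008,0,0,0],[0,0,0,0.015,0,0,0],[0,0,0,0.018,0,0,0],[0,0,0,0.021,0,0,0],[0,0,0,0.022,0,0,0]]
  ]
}}

```text
clock: 7.45
position: [0.535, -0.0261, 0.1353]
tool_rot: [-3.142, -0.0, 0.286]
force: [-1.5, -0.0, 2.1]
grip_width: 0.0001
finger_force: 1.3
```

Emit:
{"method": "move_arm", "body": {
  "moves": [
    [[0,0,0,0.001,0,0,0],[0,0,0,0.002,0,0,0],[0,0,0,0.003,0,0,0],[0,0,0,0.004,0,0,0],[0,0,0,0.005,0,0,0]]
  ]
}}

```text
clock: 7.95
position: [0.535, -0.0262, 0.1303]
tool_rot: [-3.142, -0.0, 0.286]
force: [-1.0, 1.1, 3.3]
grip_width: -0.0
finger_force: 1.3
```

Emit:
{"method": "move_arm", "body": {
  "moves": [
    [[0,0,0,0.001,0,0,0],[0,0,0,0.002,0,0,0],[0,0,0,0.003,0,0,0],[0,0,0,0.004,0,0,0],[0,0,0,0.004,0,0,0]]
  ]
}}

```text
clock: 8.45
position: [0.535, -0.0262, 0.1263]
tool_rot: [-3.142, -0.0, 0.286]
force: [-1.3, 1.2, 2.7]
grip_width: -0.0001
finger_force: 1.2
```

Emit:
{"method": "move_arm", "body": {
  "moves": [
    [[0,0,0,0.001,0,0,0],[0,0,0,0.002,0,0,0],[0,0,0,0.002,0,0,0],[0,0,0,0.002,0,0,0]]
  ]
}}

```text
clock: 8.85
position: [0.535, -0.0262, 0.1244]
tool_rot: [-3.142, -0.0, 0.286]
force: [-0.8, 1.8, 4.6]
grip_width: -0.0
finger_force: 2.5
```

Emit:
{"method": "move_arm", "body": {
  "moves": [
    [[0,0,0,0.001,0,0,0],[0,0,0,0.001,0,0,0],[0,0,0,0.001,0,0,0]]
  ]
}}

```text
clock: 9.15
position: [0.535, -0.0262, 0.1235]
tool_rot: [3.142, -0.0, 0.286]
force: [-1.4, 1.7, 7.6]
grip_width: 0.0004
finger_force: 3.4
```

Emit:
{"method": "move_arm", "body": {
  "moves": [
    [[0,0,0,0.0007,0,0,0],[0,0,0,0.0007,0,0,0],[0,0,0,0.0007,0,0,0]]
  ]
}}

```text
clock: 9.45
position: [0.535, -0.0262, 0.1229]
tool_rot: [3.142, -0.0, 0.286]
force: [-2.6, 1.9, 7.7]
grip_width: 0.0001
finger_force: 4.0
```

```bash
python3 go.py .641 -.0185 .157
```

```text
9.45 [ 0.535  -0.0262  0.1229] [ 3.1415e+00 -2.0000e-04  2.8580e-01] [-2.6  1.9  7.7] 0.0 [ 0.1039  0.0225 -0.0341]
```

The honey stopper is home: force slope 2 N/mm, top at 0.1269. On to blue.

Emit:
{"method": "move_arm", "body": {
  "moves": [
    [[0,0,0,-0.02,0,0,0],[0,0,0,-0.06,0,0,0],[0,0,0,-0.08,0,0,0],[0,0.04,0.009,-0.08,0,0,0],[0,0.08,0.018,-0.08,0,0,0]]
  ]
}}

```text
clock: 9.95
position: [0.618, -0.0217, 0.204]
tool_rot: [3.14, -0.001, 0.285]
force: [1.1, -0.3, -0.3]
grip_width: -0.0005
finger_force: 0.0
```

Emit:
{"method": "move_arm", "body": {
  "moves": [
    [[0,0.024,0.0045,0,0,0,0],[0,0.024,0.0045,0.03,0,0,0],[0,0.024,0.0045,0.055,0,0,0],[0,0.024,0.0045,0.055,0,0,0]]
  ]
}}

```text
clock: 10.35
position: [0.6392, -0.0189, 0.1443]
tool_rot: [-3.14, 0.005, 0.286]
force: [-0.6, 0.4, 0.3]
grip_width: -0.0001
finger_force: 0.0
```

```bash
python3 - <<'E'
from h import *; from workcell import bot
f=bot.grab_frame("wrist"); cv2.imwrite("pics/w4.png",f[:,:,::-1])
E
python3 go.py .641 -.0185 .117
```

```text
10.4 [ 0.6402 -0.0187  0.1465] [-3.1409e+00  2.8000e-03  2.8580e-01] [-0.3  0.7  0.7] 0.0 [0.0009 0.     0.0295]
```

View pics/w4.png

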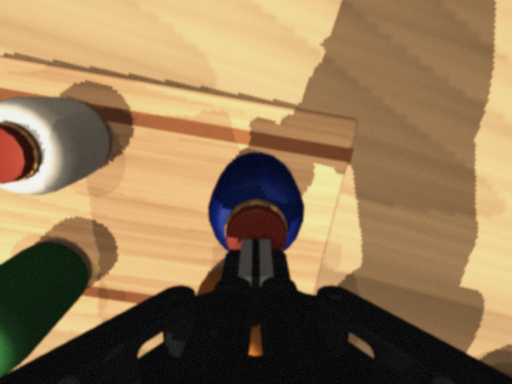

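The fingertip (257,240) is over the blue cap (256,226). Pressing.

Emit:
{"method": "move_arm", "body": {
  "moves": [
    [[0,0,0,0.008,0,0,0],[0,0,0,0.015,0,0,0],[0,0,0,0.018,0,0,0],[0,0,0,0.021,0,0,0],[0,0,0,0.022,0,0,0]]
  ]
}}

```text
clock: 10.9
position: [0.6412, -0.0186, 0.1258]
tool_rot: [3.141, -0.0, 0.286]
force: [-1.7, -0.6, 1.8]
grip_width: -0.0002
finger_force: 1.3
```

Emit:
{"method": "move_arm", "body": {
  "moves": [
    [[0,0,0,0.001,0,0,0],[0,0,0,0.002,0,0,0],[0,0,0,0.003,0,0,0],[0,0,0,0.004,0,0,0],[0,0,0,0.005,0,0,0]]
  ]
}}

```text
clock: 11.4
position: [0.6412, -0.0185, 0.1207]
tool_rot: [3.142, -0.0, 0.286]
force: [-0.8, -0.7, 3.1]
grip_width: -0.0002
finger_force: 1.3
```

Emit:
{"method": "move_arm", "body": {
  "moves": [
    [[0,0,0,0.001,0,0,0],[0,0,0,0.002,0,0,0],[0,0,0,0.003,0,0,0],[0,0,0,0.004,0,0,0],[0,0,0,0.004,0,0,0]]
  ]
}}

```text
clock: 11.9
position: [0.6411, -0.0185, 0.1165]
tool_rot: [-3.142, -0.0, 0.286]
force: [-0.0, -1.2, 2.8]
grip_width: -0.0002
finger_force: 1.2
```

Emit:
{"method": "move_arm", "body": {
  "moves": [
    [[0,0,0,0.001,0,0,0],[0,0,0,0.002,0,0,0],[0,0,0,0.002,0,0,0],[0,0,0,0.002,0,0,0]]
  ]
}}

```text
clock: 12.3
position: [0.6412, -0.0185, 0.1148]
tool_rot: [3.142, -0.0, 0.286]
force: [0.9, -0.6, 4.7]
grip_width: 0.0
finger_force: 2.2
```

Emit:
{"method": "move_arm", "body": {
  "moves": [
    [[0,0,0,0.001,0,0,0],[0,0,0,0.001,0,0,0],[0,0,0,0.001,0,0,0]]
  ]
}}

```text
clock: 12.6
position: [0.6411, -0.0185, 0.1138]
tool_rot: [3.142, -0.0, 0.286]
force: [0.3, -0.2, 7.0]
grip_width: -0.0002
finger_force: 3.1
```

Emit:
{"method": "move_arm", "body": {
  "moves": [
    [[0,0,0,0.001,0,0,0],[0,0,0,0.001,0,0,0],[0,0,0,0.001,0,0,0]]
  ]
}}

```text
clock: 12.9
position: [0.6412, -0.0186, 0.113]
tool_rot: [3.141, -0.0, 0.286]
force: [-1.4, 0.5, 8.5]
grip_width: 0.0001
finger_force: 4.0
```

The blue stopper is home. I'll retreat upward.

Emit:
{"method": "move_arm", "body": {
  "moves": [
    [[0,0,0,-0.02,0,0,0],[0,0,0,-0.06,0,0,0],[0,0,0,-0.11,0,0,0],[0,0,0,-0.16,0,0,0],[0,-0.02,0.02,-0.19,0,0,0]]
  ]
}}

```text
clock: 13.4
position: [0.6285, -0.0399, 0.3061]
tool_rot: [-3.14, -0.004, 0.29]
force: [0.8, -0.8, 0.3]
grip_width: -0.0003
finger_force: 0.0
```

Emit:
{"method": "move_arm", "body": {
  "moves": [
    [[0,0,0,0,0,0,0],[0,0,0,0,0,0,0],[0,0,0,0,0,0,0],[0,0,0,0,0,0,0]]
  ]
}}

```text
clock: 13.8
position: [0.6272, -0.0426, 0.3012]
tool_rot: [-3.14, 0.002, 0.287]
force: [-1.0, 0.2, 0.4]
grip_width: -0.0001
finger_force: 0.0
```

```bash
python3 - <<'E'
from h import *; from workcell import bot
f=bot.grab_frame("scene"); cv2.imwrite("pics/s9.png",cv2.resize(f[140:300,170:380,::-1],None,fx=3,fy=3))
E
```

```text
(no output)
```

View pics/s9.png

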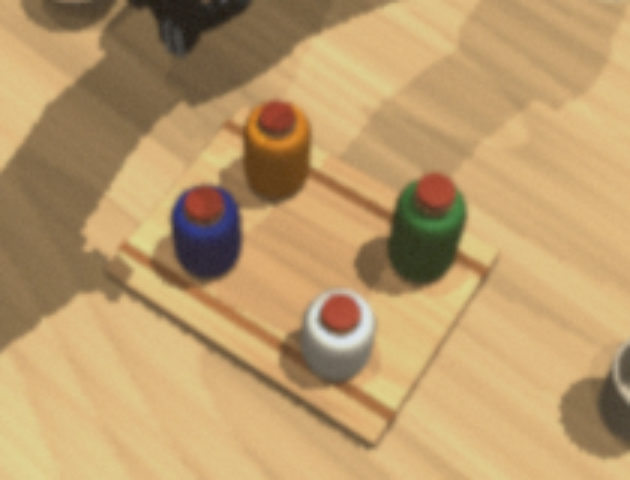

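The closing view shows all four jars upright in their places. The white (340,312), honey (277,117) and blue (205,203) caps sit low, the green one (436,193) still stands up, and the gripper is clear.

```bash
python3 -c "
from workcell import bot
print(bot.job_done())"
```

```text
the job is handed in; nothing more can be done
None
```

I pressed the white, honey and dark blue stoppers fully home in that order, with about 8 N at the fingertip on each; the green jar, cup and bowl were left untouched, the arm finished clear, and the job was handed in at about 14 s (no verdict came back).

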